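# Try the curing box's cover, free its catch if caught, and hold the cover up

## Task

Open the resin-curing box and hold its amber cover right up so that I can take the rings out: the cover is sprung shut and has no stay, so finish still holding it up with the gripper. From outside nobody can tell whether the quarter-turn catch has hold of the cover, so tug the pull tab to learn it: a free cover swings up, a caught one stops after a few millimetres, and then the knob wants a quarter turn (a quarter turn of a free catch would catch it). Leave the rings inside and the other things on the bench where they are.

Things in the scene. Friction and masses are not known exactly. Their poses are not given: they have to be found in the camera images.
- curing_box: Light grey resin-curing box, fixed, 200 (x) x 250 (y) x 80 mm high to its rim, with a control panel on its front. Origin: centre of its underside, on the bench. Its x points from front to back (away from the robot), y to the robot's left, z up. Where it stands and its yaw vary.
- cover (a joint): Angle of the flat cover (dark 10 mm frame, top face 91 mm above the bench, amber window) hinged at the back of the box: 0 = shut, grows as the front edge rises, stop at 1.30 rad (right up). Spring and weight pull it shut with 2 to 3 N at the pull tab at every angle: let go, it falls shut. While caught it moves about 0.02 rad at most.
- cover_hinge (a point): Point in the middle of the cover's hinge axis (fixed on the box, 85.5 mm above the bench). The axis runs along the box's y.
- pull_tab (a point): Grip point of the black tab that sticks out level from the middle of the cover's front edge: 18 mm wide (box's y), 12 thick, 46 long. Point: at its middle, 30 mm out from the edge, 227 mm from the hinge axis, 86 mm above the bench when shut; free space below. It swings with the cover about the hinge axis; held by its two sides (fingers closing along the box's y) it can turn between them.
- catch_knob (a point): Point on the axis of the catch's round upright knurled knob, near the cover's right front corner, 11 mm below its top. Knob 30 mm across, 25 tall, top 123 mm above the bench when shut, on a 5 mm collar 27 mm across; it rides on the cover. Turns endlessly either way (under 0.1 N m), each quarter turn swaps caught and free, and past an eighth it clicks on to the next quarter by itself.
- ring_0 (a point): Green cast ring lying in the box under the cover, 23 mm across, 6 mm high; the point is its centre.
- ring_1 (a point): Red cast ring lying in the box under the cover, 23 mm across, 6 mm high; the point is its centre.
- dish: Small white dish on the bench, 69 mm across, 16 mm high, bystander. Origin: centre of its underside.
- loupe: Black eye loupe standing on the bench, 35 mm across, 20 mm high, bystander. Origin: centre of its underside.
- pliers_red: Pliers with red handles lying on the bench, 43 x 122 x 12 mm, bystander. Origin: centre of the underside.
- parts_tin_0: Little white lidded tin, 46 mm across, 18 mm high, bystander. Origin: centre of its underside.
- marker: Purple and white marker lying on the bench, 14 x 118 x 14 mm, bystander. Origin: centre of the underside.
- caliper: Steel sliding caliper lying on the bench, 57 x 170 x 9 mm, bystander. Origin: centre of the underside.

How it is judged:
By the outcome, as a careful person would: the job done as asked, in the order asked, and still so for the second after the job is handed in, while the arm keeps its last pose, push and grip.
It also fails if it takes over 70 s, if anything falls off the work surface, if the arm or the gripper's body presses on something with over 40 N, if the wrist force passes 120 N, or if a joint passes its speed limit or range.

## Robot

A 7-joint arm with a two-finger parallel gripper is mounted at the origin on a cart in front of the work surface, level with it; the furniture and walls round the work are solid. World frame = base frame: x ahead of the robot, y to its left, z up, the work surface at z = 0. Lengths are in mm, angles in rad, forces in N, time in s.
With the tool pointing down it reaches from about 425 to 1025 mm from the base axis. Payload 3.6 kg.
Tool frame: the origin (TCP) lies between the finger pads; the fingertips stand robot.tips_ahead ahead of it and the grasp point (between the pads) lies 6 mm ahead of it (robot.tips_ahead is the distance from the TCP to the fingertips, in mm); x points along the fingers, y is the direction in which the jaws open and shut, and the axes are right-handed (so a half turn about x gives the same grasp; the last joint's range is limited). The gripper opens to 85 mm and grips with 20 to 120 N. Pads are 22 mm wide; open, the fingers measure 114 mm over their backs; the gripper's body (76 mm by 85 mm) begins 54 mm behind the grasp point. The pads swing forward as they close: fully open they stand 13 mm farther back than shut.
Start: joints at [1.03, 0.591, 0.048, 1.609, -0.033, 0.943, -0.034], TCP at [313.262, -653.832, 256.302] pointing down, gripper open.
Joint ranges: [-2.69, 2.69], [-0.47, 2.24], [-1.27, 1.36], [0.19, 2.51], [-1.53, 4.68], [0.08, 2.07], [-3.09, 3.09]. Speed limits (rad/s): [2.57, 2.57, 3.14, 3.14, 3.14, 3.14, 3.14].

## Interface

Orientations are given as a unit quaternion [x, y, z, w].
In Python, from bench import robot gives the robot as it stands. The module is installed in compiled form; this text tells all that it offers. Calls block until the motion is done:
- robot.move_ptp(position, orientation): joint-space move of the TCP to a pose.
- robot.servo_line(position, rot=None, speed=150, contact_N=None): straight line of the TCP; rot=None keeps the orientation; speed is the mean speed in mm/s. With contact_N (N) it stops when the force on the tool has changed by that much, and returns True; else False.
- robot.set_joints(angles): joint-space move.
- robot.command_gripper(opening, squeeze=None): finger opening in mm; squeeze is the grip in N (None keeps the last); returns when the fingers have stopped.
- robot.wait(seconds).
- robot.solve_ik(position, orientation): joint angles nearest the present ones, or None.
- robot.read_camera(name): name is "scene" or "top" or "wrist"; returns a dict with "pixels" (420x560x3 uint8, blue, green, red), "depth" (420x560 float32, mm along the optical axis (not along the pixel's ray), 0 where there is no reading), "camera_matrix" (3x3 intrinsics, pixels), "k1" (the pictures are not rectified: a ray, as slopes to the right and down, at radius r is drawn at 1 + k1 r^2 times it, then the intrinsics apply), "xyz" and "orientation" of the camera in the world; the wrist camera has in their place "tool_from_camera" (4x4, takes a point from camera to tool coordinates, whose origin is the TCP and whose axes are the tool frame's). Camera axes: x right, y down, z forward; pixel columns grow to the right and rows downward; lengths in mm; the calibration is good to about 2 mm. A picture is of the moment at which its call begins: read the wrist's pose just before it.
A pose or a line that the arm cannot do raises robot.IKError and nothing moves.
- robot.hand_in(): hands the job in, once; it reports no verdict.
Readings, each from a call of its own:
- robot.current_t(): time.
- robot.current_joint_pos(): joint angles.
- robot.current_qd(): joint speeds.
- robot.current_tau(): joint torques, N m.
- robot.current_tcp_pos(): TCP position.
- robot.current_tool_rot(): TCP orientation.
- robot.current_contact_force(): force on the tool from outside, world axes, zero at the start.
- robot.current_torque(): the same for the moment, N m.
- robot.current_gripper_width(): finger opening in mm.
Only numpy, scipy, OpenCV 4.12 (cv2) and the standard library are available. Lean on these libraries where they do the work, as an engineer would, in place of code of your own. Each camera call takes 0.05 s, during which the arm holds its last target.

## Working session

There is one attempt and no reset: what is moved stays moved. The work goes in short steps, each a Python script; the robot and the scene stay as the last script left them, time stands still between calls to the robot, and variables do not carry over. Pictures are saved under pics/ and viewed, and the job is handed in when it is done.

```bash
mkdir -p pics
cat > h.py <<'E'
import numpy as np, cv2
from scipy.spatial.transform import Rotation as R
from bench import robot
def cam(n,save=None):
    if n=="wrist":
        p=np.array(robot.current_tcp_pos());q=robot.current_tool_rot()
        c=robot.read_camera(n)
        T=np.eye(4);T[:3,:3]=R.from_quat(q).as_matrix();T[:3,3]=p
        M=T@np.array(c["tool_from_camera"])
    else:
        c=robot.read_camera(n);M=np.eye(4);M[:3,:3]=R.from_quat(c["orientation"]).as_matrix();M[:3,3]=c["xyz"]
    c["M"]=M
    if save: cv2.imwrite(f"pics/{save}.png",c["pixels"])
    return c
def ray(c,uv):
    K=np.array(c["camera_matrix"],float)
    d=np.array([(uv[0]-K[0,2])/K[0,0],(uv[1]-K[1,2])/K[1,1]]);s=d.copy()
    for _ in range(20): s=d/(1+c["k1"]*(s@s))
    return c["M"][:3,3],c["M"][:3,:3]@np.array([s[0],s[1],1.])
def onz(c,uv,z):
    o,d=ray(c,uv);return o+d*(z-o[2])/d[2]
def dep(c,uv):
    o,d=ray(c,uv);return o+d*c["depth"][int(uv[1]),int(uv[0])]
E
python3 - <<'E'
from h import *
for n in ["scene","top","wrist"]:
    c=cam(n,n+"0");print(n,c["M"].round(3).tolist(),c["k1"])
print(robot.tips_ahead,robot.current_t(),robot.current_tool_rot(),robot.current_gripper_width())
E
```

```text
scene [[0.284, -0.428, 0.858, -758.287], [-0.959, -0.134, 0.251, -269.645], [0.007, -0.894, -0.448, 757.245], [0.0, 0.0, 0.0, 1.0]] -0.03282456227970785
top [[-0.013, -0.999, 0.043, 467.375], [-1.0, 0.014, 0.007, 116.829], [-0.007, -0.043, -0.999, 1190.353], [0.0, 0.0, 0.0, 1.0]] -0.10401276733887455
wrist [[0.432, -0.859, -0.274, 383.428], [-0.902, -0.412, -0.129, -620.427], [-0.002, 0.303, -0.953, 373.23], [0.0, 0.0, 0.0, 1.0]] -0.026834939609608126
25.0 0.15 [-0.68934807 -0.15728234  0.6897067  -0.15609669] 85.22140390627281
```

View pics/top0.png

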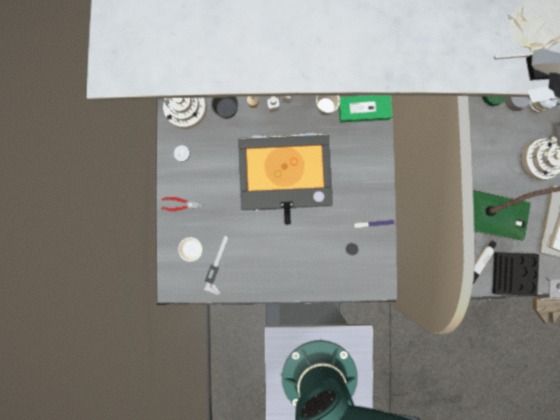

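View pics/scene0.png

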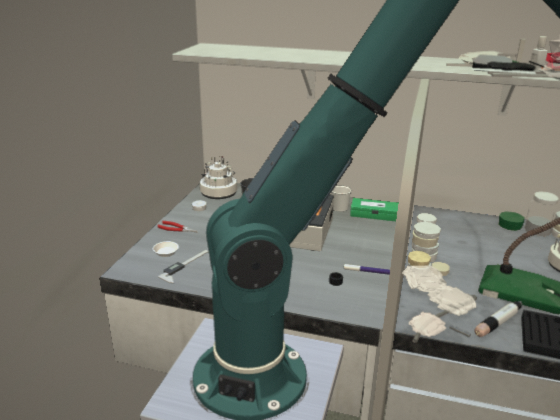

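The top view shows the box at about (285,172), the tab at (288,213), the knob at (319,197) and the caliper at (215,265). A partition stands to the right at columns 395-470 and a shelf overhangs the back down to row 95. I'll measure these.

Run:
```python
from h import *
c=cam("top")
for n,uv in dict(partbase=(392,200),partmid=(430,200),parttop=(466,200),partfront=(440,328),pf2=(462,315),pf3=(400,302),pf4=(420,322),shelf=(280,92),shelf2=(280,60),shelf3=(100,90),benchfront=(300,298),box=(285,150),tabend=(288,221),tab=(288,212),knob=(319,197),rightfloor=(400,360),cart=(340,335),caliper=(220,255)).items():
    print(n,dep(c,uv).round(0))
img=c["pixels"]
cv2.imwrite("pics/topzoom.png",cv2.resize(img[120:240,220:350],None,fx=5,fy=5,interpolation=cv2.INTER_CUBIC))
s=cam("scene")
for n,uv in dict(ptop=(428,90),pb=(365,410),pm=(400,250),shelfl=(190,55),shelffront=(400,70)).items(): print(n,dep(s,uv).round(0))
```

```text
partbase [ 517. -224.    0.]
partmid [ 505. -233.  276.]
parttop [ 497. -242.  439.]
partfront [ 223. -235.  319.]
pf2 [ 268. -251.  393.]
pf3 [ 220. -236.   21.]
pf4 [ 205. -234.  194.]
shelf [696. 109. 472.]
shelf2 [756. 108. 472.]
shelf3 [709. 442. 473.]
benchfront [233.  53.  -5.]
box [655.  93.  87.]
tabend [460.  88.  90.]
tab [485.  88.  91.]
knob [523.   6. 126.]
rightfloor [-274. -508. -885.]
cart [122. -63.  -3.]
caliper [363. 286.   6.]
ptop [ 779. -258.  403.]
pb [ 240. -216. -267.]
pm [ 194. -250.  221.]
shelfl [693. 408. 472.]
shelffront [  54. -221.  596.]
```

View pics/topzoom.png

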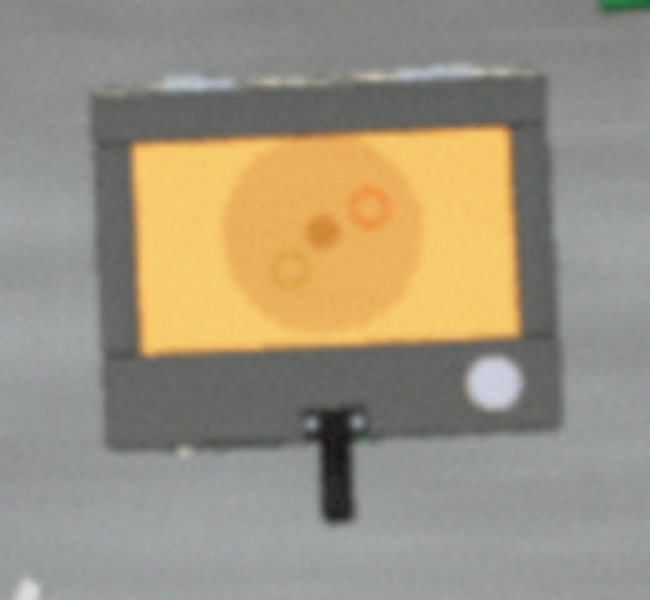

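View pics/wrist0.png

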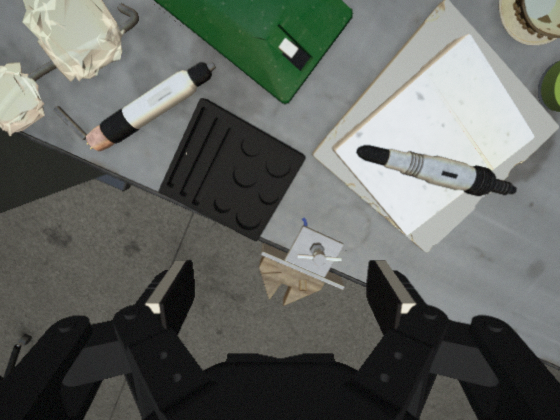

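```bash
cat >> h.py <<'E'
def topm():
    c=cam("top");im=c["pixels"].astype(int)
    sub=np.zeros(im.shape[:2],bool);sub[125:235,225:345]=1
    b,g,r=im[...,0],im[...,1],im[...,2]
    return c,im,sub
# tool orientation: approach dir a (pitch below horizontal), azimuth yaw; flip = half turn about x
def ori(yaw,pitch,flip=False):
    x=np.array([np.cos(yaw)*np.cos(pitch),np.sin(yaw)*np.cos(pitch),-np.sin(pitch)])
    y=np.array([-np.sin(yaw),np.cos(yaw),0.]);
    if flip:y=-y
    return R.from_matrix(np.c_[x,y,np.cross(x,y)]).as_quat()
E
python3 - <<'E'
from h import *
c,im,sub=topm();b,g,r=im[...,0],im[...,1],im[...,2]
k=sub&(b>150)&(g>150); k[:180]=0
n,l,st,ce=cv2.connectedComponentsWithStats(k.astype(np.uint8))
for i in range(1,n):
    if st[i,4]>20: print("knob",st[i],ce[i],onz(c,ce[i],123).round(1))
t=sub&(im.sum(2)<120); t[:200]=0
n,l,st,ce=cv2.connectedComponentsWithStats(t.astype(np.uint8))
for i in range(1,n):
    if st[i,4]>20: print("tab",st[i],ce[i],onz(c,ce[i],92).round(1))
a=sub&(r>200)&(b<150)&(g>100)
pts=np.argwhere(a)[:,::-1].astype(np.float32);rc=cv2.minAreaRect(pts)
P=[onz(c,q,91)[:2] for q in cv2.boxPoints(rc)];print("win",np.round(P,1))
for i in range(2):
    d=P[i+1]-P[i];print(np.linalg.norm(d),np.degrees(np.arctan2(d[1],d[0])))
w=robot.read_camera("wrist");print(np.round(w["tool_from_camera"],2).tolist())
print(np.round(robot.current_joint_pos(),2))
import itertools
for p,pi,f in [((310,-640,600),1.57,False),((310,-640,600),1.57,True),((350,60,500),1.57,0),((350,60,400),1.57,1),((485,88,86),.8,0),((485,88,86),.8,1),((651,80,305),.8,0),((651,80,305),.8,1),((523,6,125),1.57,0),((523,6,125),1.57,1)]:
    q=robot.solve_ik(list(p),ori(0.05 if p[1]>-300 else np.arctan2(p[1],p[0]),pi,f).tolist());print(p,pi,f,None if q is None else np.round(q,2))
E
```

```text
knob [225 180  15  29 353] [231.54674221 192.47025496] [538.  236.8 123. ]
knob [333 180  12   5  49] [338.24489796 181.63265306] [562.9 -45.9 123. ]
knob [313 191  11  11  90] [318.3        196.15555556] [525.1   7.8 123. ]
knob [ 225  194  120   41 2770] [288.4898917 221.6534296] [459.   87.4 123. ]
tab [284 203   6  16  59] [286.62711864 209.33898305] [492.1  91.1  92. ]
win [[659.6 199.5]
 [666.7  -6.3]
 [552.8  -9.4]
 [545.8 195.2]]
205.96360665321404 -88.04193071046923
113.92146928291116 -178.45803635364038
[[-0.0, -0.3, 0.95, -117.99], [1.0, -0.0, 0.0, 0.65], [0.0, 0.95, 0.3, -77.7], [0.0, 0.0, 0.0, 1.0]]
[ 1.03  0.59  0.05  1.61 -0.03  0.94 -0.03]
(310, -640, 600) 1.57 False [ 1.25  0.42 -0.33  1.12  0.13  1.62  1.4 ]
(310, -640, 600) 1.57 True [ 0.77  0.43  0.49  1.15 -0.2   1.61 -1.47]
(350, 60, 500) 1.57 0 [ 0.73 -0.18 -0.83  1.97 -0.14  1.29  1.57]
(350, 60, 400) 1.57 1 [ 0.22 -0.07 -0.48  2.16 -0.04  1.04 -1.76]
(485, 88, 86) 0.8 0 None
(485, 88, 86) 0.8 1 None
(651, 80, 305) 0.8 0 [ 0.56  0.5  -1.07  2.19  1.84  0.6  -0.28]
(651, 80, 305) 0.8 1 [-0.14  0.31 -0.14  2.22  2.24  0.24  2.33]
(523, 6, 125) 1.57 0 [ 0.33  0.61 -0.59  2.14  0.62  0.57  0.91]
(523, 6, 125) 1.57 1 [-0.16  0.55  0.09  2.16 -0.11  0.44 -1.51]
```

The window's long edge gives a box yaw of about 1.9°. The knob is near (525,8) and the tab near (485,89). Next I'll lift clear of the partition, which is about 440 mm tall, and swing over it.

Run:
```python
from h import *
print(robot.servo_line([250,-520,620],speed=250))
j=np.array(robot.current_joint_pos());print(j.round(2),robot.current_t())
j[0]-=1.3
robot.set_joints(j.tolist())
print(np.round(robot.current_tcp_pos()),robot.current_t(),np.round(robot.current_contact_force(),1))
cam("scene","scene1")
cam("wrist","wrist1")
```

```text
False
[ 0.99  0.18  0.06  1.41 -0.01  1.56 -0.07] 2.0667
[568. 100. 619.] 4.5417 [-0.1 -0.9  0.3]
```

View pics/scene1.png

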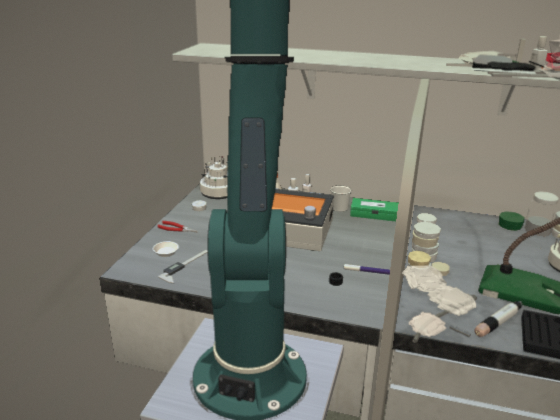

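Run:
```python
from h import *
yaw=0.033
H=np.array([485+227*np.cos(yaw),89+227*np.sin(yaw)])
for f in (0,1):
  for pi in (1.57,1.4,1.2,1.0,.8,.6):
    o=[]
    for th in (-0.3,0,.3,.6,.9,1.1,1.3):
        if th<0: g=np.array([485,89,200.])
        else:
            g=np.r_[H-227*np.cos(th)*np.array([np.cos(yaw),np.sin(yaw)]),86+227*np.sin(th)]
        q_=ori(yaw,pi,f); p=g-6*R.from_quat(q_).as_matrix()[:,0]
        q=robot.solve_ik(p.tolist(),q_.tolist())
        o.append("None" if q is None else "%.1f/%.1f/%.1f/%.1f"%(q[0],q[2],q[5],q[6]))
    print(f,pi,o)
```

```text
0 1.57 ['-0.2/-0.1/0.6/1.3', '-0.2/-0.0/0.3/1.2', '-0.2/-0.1/0.5/1.3', '-0.2/-0.1/0.7/1.3', '-0.2/-0.1/0.8/1.3', '-0.1/-0.1/0.9/1.3', '-0.1/-0.1/1.0/1.3']
0 1.4 ['-0.2/-0.1/0.4/1.1', '0.1/-0.5/0.4/0.0', '-0.3/-0.0/0.3/1.1', '-0.2/-0.1/0.5/1.2', '-0.2/-0.1/0.6/1.2', '-0.2/-0.1/0.7/1.3', '-0.1/-0.1/0.8/1.3']
0 1.2 ['-0.5/0.2/0.1/0.7', '0.4/-1.1/0.8/-0.5', '-0.3/-0.1/0.1/-0.5', '-0.4/0.1/0.2/0.8', '-0.2/-0.1/0.3/1.0', '-0.2/-0.1/0.4/1.1', '-0.2/-0.1/0.5/1.2']
0 1.0 ['None', 'None', 'None', '-0.3/-0.0/0.2/-1.0', '-0.2/-0.1/0.2/-0.1', '-0.4/0.1/0.1/0.7', '-0.3/0.0/0.2/0.8']
0 0.8 ['None', 'None', 'None', 'None', '0.5/-1.1/0.7/-0.6', '-0.1/-0.3/0.4/-0.8', '-0.2/-0.1/0.3/-0.7']
0 0.6 ['None', 'None', 'None', 'None', 'None', '0.5/-1.1/0.9/-0.8', '0.5/-1.1/0.8/-0.7']
1 1.57 ['-0.4/0.2/0.6/-1.7', '-0.4/0.1/0.3/-1.6', '-0.4/0.2/0.5/-1.6', '-0.4/0.2/0.7/-1.7', '-0.4/0.2/0.8/-1.7', '-0.4/0.3/0.9/-1.6', '-0.4/0.3/1.0/-1.6']
1 1.4 ['-0.5/0.2/0.4/-1.8', '-0.6/0.4/0.2/-0.6', '-0.4/0.2/0.3/-1.7', '-0.4/0.2/0.4/-1.7', '-0.4/0.2/0.6/-1.7', '-0.4/0.3/0.7/-1.7', '-0.4/0.3/0.8/-1.6']
1 1.2 ['-0.9/0.8/0.2/-0.5', '-0.1/-0.3/0.4/2.2', '-0.4/0.0/0.1/2.4', '-0.5/0.3/0.2/-1.8', '-0.5/0.3/0.3/-1.8', '-0.5/0.3/0.4/-1.7', '-0.5/0.3/0.5/-1.7']
1 1.0 ['None', 'None', 'None', '-0.2/-0.1/0.3/2.3', '-0.9/0.8/0.1/-0.3', '-0.7/0.5/0.1/-1.7', '-0.6/0.4/0.2/-1.7']
1 0.8 ['None', 'None', 'None', 'None', '-0.1/-0.3/0.4/2.2', '-0.2/-0.1/0.3/2.2', '-0.3/0.0/0.2/2.3']
1 0.6 ['None', 'None', 'None', 'None', 'None', '0.3/-0.9/0.8/2.3', '0.2/-0.7/0.7/2.2']
```

Run:
```python
from h import *
robot.move_ptp([470,60,260],ori(0.033,1.57).tolist())
print(np.round(robot.current_joint_pos(),2),robot.current_t())
c=cam("wrist","wrist2")
np.save("w2.npy",c,allow_pickle=True)
```

```text
[-0.17  0.27 -0.07  2.15  0.03  0.71  1.35] 6.0417
```

View pics/wrist2.png

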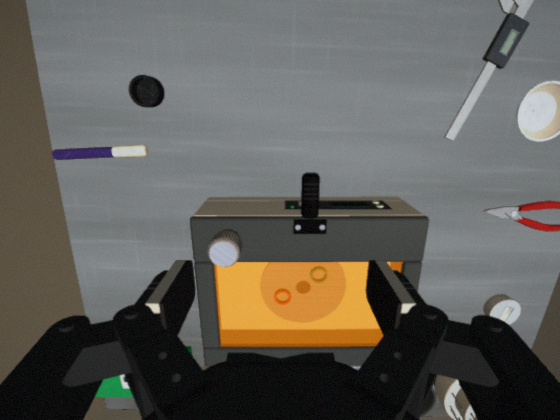

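The wrist view shows the tab running from its tip at (311,175) to the edge at (311,218). The knob's bright top is near (224,252) and the cover's front edge runs from (192,217) to (428,217).

Run:
```python
from h import *
c=np.load("w2.npy",allow_pickle=True).item();im=c["pixels"].astype(int)
b,g,r=im[...,0],im[...,1],im[...,2]
def comp(m,name,z,mn=60):
    n,l,st,ce=cv2.connectedComponentsWithStats(m.astype(np.uint8))
    for i in range(1,n):
        if st[i,4]>mn: print(name,st[i],ce[i].round(1),onz(c,ce[i],z).round(1))
m=np.zeros(b.shape,bool);m[165:215,295:330]=1
t=m&(im.sum(2)<130);comp(t,"tab",92)
for row in (180,190,200,208): 
    cs=np.where(t[row])[0];print(row,cs.min(),cs.max(),onz(c,((cs.min()+cs.max())/2,row),92).round(1))
m=np.zeros(b.shape,bool);m[225:275,200:250]=1
comp(m&(b>140),"knob",123)
rows=np.where(t[:,311])[0];print("tip",rows.min(),onz(c,(311,rows.min()),92))
for uv in ((192,217),(428,217)): print(onz(c,uv,91).round(1),dep(c,uv).round(1))
print(dep(c,(311,190)),dep(c,(224,252)))
z=cv2.resize(c["pixels"][160:290,180:440],None,fx=3,fy=3,interpolation=cv2.INTER_CUBIC);cv2.imwrite("pics/w2z.png",z)
```

```text
tab [295 173  35  42 827] [310.8 195.6] [474.6  90.5  92. ]
180 302 318 [458.7  88.7  92. ]
190 302 318 [468.8  89.3  92. ]
200 301 318 [479.2  89.5  92. ]
208 295 329 [487.5  92.5  92. ]
knob [209 241  29  26 567] [222.8 253.6] [525.7   7.  123. ]
tip 173 [451.71017679  89.23958143  92.        ]
[501.5 -29.8  91. ] [502.6 -30.7  88.3]
[493.8 213.1  91. ] [494.6 214.4  88.7]
[468.58936717  90.226027    92.83051124] [524.18511733   8.10795889 122.61370013]
```

View pics/w2z.png

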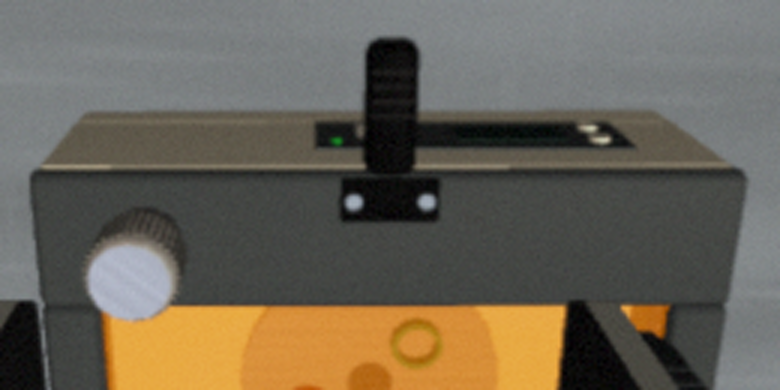

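Checks agree: the tab tip is at x=452 and the edge at 497.6, a length of 46 mm as given, with yaw about 0.032. The grip point is then (467.6, 89.2, 86). Next I'll grip the tab and tug it.

```bash
cat >> h.py <<'E'
yaw=0.032
G0=np.array([467.8,89.3,86.]);ux=np.array([np.cos(yaw),np.sin(yaw),0]);Hh=G0+227*ux+[0,0,-.5]
r0=np.hypot(227,.5)
def arc(th,pi):
    g=Hh-227*np.cos(th)*ux+np.array([0,0,.5+227*np.sin(th)])
    q=ori(yaw,pi);return (g-6*R.from_quat(q).as_matrix()[:,0]),q
def F(): return np.round(robot.current_contact_force(),1)
E
python3 - <<'E'
from h import *
for th,pi in [(0,1.57),(.05,1.57),(.3,1.55),(.6,1.45),(.9,1.35),(1.3,1.2)]:
    p,q=arc(th,pi);s=robot.solve_ik(p.tolist(),q.tolist());print(th,None if s is None else np.round(s,2))
p,q=arc(0,1.57);q0=q
print(robot.solve_ik([p[0],p[1],160],q.tolist()))
robot.command_gripper(45)
robot.move_ptp([p[0],p[1],170],q.tolist())
print(robot.servo_line(p.tolist(),speed=80,contact_N=10),robot.current_tcp_pos(),F(),robot.current_t())
c=cam("wrist","wrist3")
E
```

```text
0 [-0.25  0.57 -0.04  2.27  0.08  0.3   1.24]
0.05 [-0.25  0.55 -0.05  2.27  0.08  0.33  1.24]
0.3 [-0.24  0.45 -0.06  2.23  0.07  0.45  1.25]
0.6 [-0.25  0.35 -0.05  2.18  0.1   0.5   1.23]
0.9 [-0.25  0.3  -0.03  2.1   0.12  0.53  1.23]
1.3 [-0.25  0.31 -0.    2.    0.18  0.47  1.2 ]
[-0.23414846  0.43992798 -0.06447259  2.2345996   0.0613355   0.46785336
  1.25556251]
False [468.09688205  89.35879671  92.33325211] [0.9 0.6 0.1] 8.1583
```

View pics/wrist3.png

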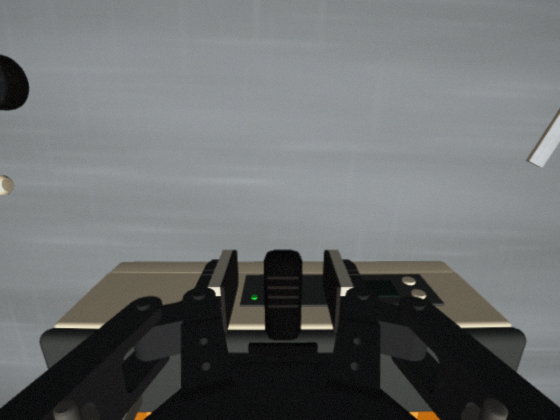

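The tab at (283,295) is centred between the pads at (228,285) and (338,285). Closing and tugging.

Run:
```python
from h import *
robot.command_gripper(10,squeeze=60)
print("w",robot.current_gripper_width(),F())
z0=robot.current_tcp_pos()[2]
for th in (.01,.02,.035,.05,.065):
    p,q=arc(th,1.57)
    hit=robot.servo_line(p.tolist(),speed=30,contact_N=15)
    robot.wait(.15)
    print(th,hit,np.round(robot.current_tcp_pos()[2]-z0,2),F(),robot.current_gripper_width())
    if hit: break
print(robot.current_t()); cam("scene","scene3")
```

```text
w 16.687745189902127 [-0.3  2.7  0.5]
0.01 False 2.02 [ 0.   4.9 -3. ] 16.935068921101987
0.02 False 4.18 [ 0.5  6.2 -4.3] 16.746999139827913
0.035 False 7.52 [ 1.7  5.6 -5.7] 16.664702784248988
0.05 False 10.9 [ 2.   6.  -4.7] 16.887209896128233
0.065 False 14.31 [ 2.4  5.2 -4.4] 16.78930000238844
10.6167
```

The lift force levels off at 4-5 N over 14 mm with no stop, so the cover looks free and the knob stays untouched. I'll confirm by picture a little further up.

Run:
```python
from h import *
for th in (.1,.15,.2,.25):
    p,q=arc(th,1.56)
    hit=robot.servo_line(p.tolist(),rot=q.tolist(),speed=60,contact_N=20)
    print(th,hit,F(),round(robot.current_gripper_width(),1))
    if hit: break
print(robot.current_t()); cam("scene","scene4");cam("wrist","wrist4")
```

```text
0.1 False [ 2.4  5.9 -5.7] 16.6
0.15 False [ 1.6  5.4 -5. ] 16.8
0.2 False [ 1.7  5.3 -6. ] 16.7
0.25 False [ 1.8  4.9 -6.3] 16.8
11.975
```

View pics/wrist4.png

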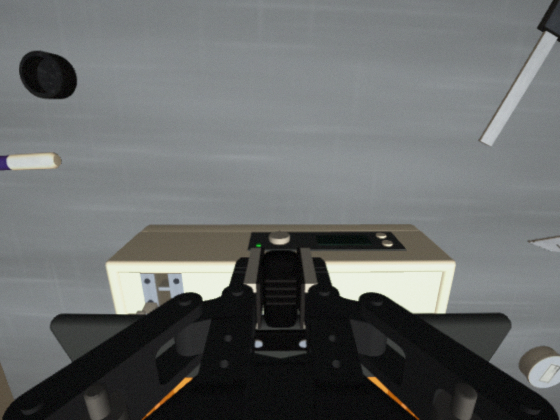

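View pics/scene4.png

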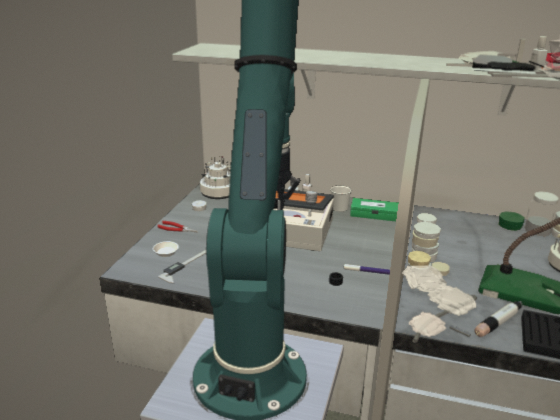

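The cover is free: the wrist view shows its frame raised over the open interior, with the catch plate visible at (160,285). I'll carry on up the arc, tilting the tool to stay clear of the shelf.

Run:
```python
from h import *
for th in np.r_[np.arange(.3,1.26,.05),1.27,1.285,1.295]:
    pi=1.56-max(0,th-.3)*.4
    p,q=arc(th,pi)
    hit=robot.servo_line(p.tolist(),rot=q.tolist(),speed=70 if th<1.2 else 30,contact_N=22)
    f=F()
    if hit or round(th*100)%20==0 or th>1.19: print(round(th,3),hit,f,round(robot.current_gripper_width(),1))
    if hit: break
print(np.round(robot.current_tcp_pos(),1),p.round(1),np.round(robot.current_joint_pos(),2),robot.current_t()); cam("scene","scene5");cam("wrist","wrist5");cam("top","top5")
```

```text
0.4 False [ 2.7  5.6 -7.7] 16.9
0.6 False [ 4.2  5.5 -9. ] 16.7
0.8 False [ 0.7  6.2 -9.2] 16.6
1.0 False [-2.1  5.7 -2.7] 17.1
1.2 False [-5.4  6.4 -0.5] 16.9
1.25 False [-5.3  5.2  1.9] 16.8
1.27 False [-6.8  5.6  1.8] 16.9
1.285 False [-7.6  5.2  3.5] 16.7
1.295 False [-6.7  5.2  3.7] 17.0
[626.   95.8 307.7] [630.5  94.5 309.9] [-0.29  0.3   0.04  2.03  0.19  0.42  1.19] 19.2667
```

View pics/wrist5.png

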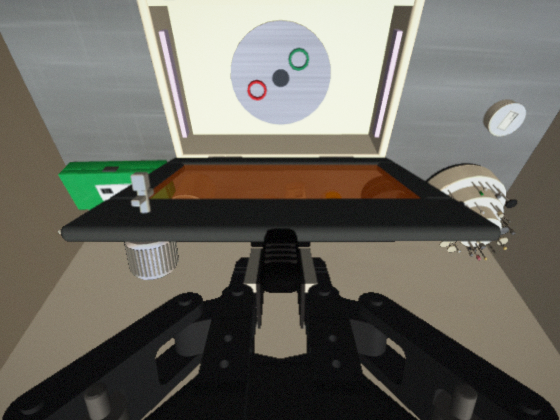

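View pics/scene5.png

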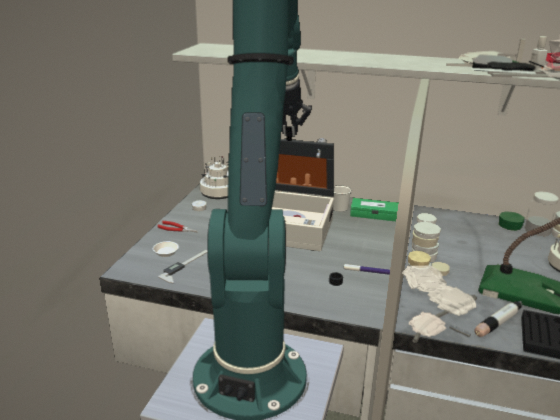

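View pics/top5.png

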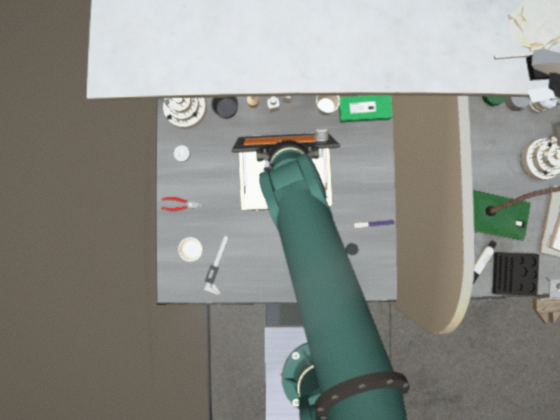

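The cover is nearly vertical, with both rings still on the turntable (green (298,59), red (257,90) in the wrist view). The measured TCP works out to about 1.27 rad, so I'll push gently up to the stop.

Run:
```python
from h import *
def ang():
    t=np.array(robot.current_tcp_pos());g=t+6*R.from_quat(robot.current_tool_rot()).as_matrix()[:,0]-Hh
    return round(float(np.arctan2(g[2],-(g@ux))),4),round(float(np.hypot(g[2],g@ux)),1)
robot.wait(.5);print(ang(),F())
for th in (1.305,1.315,1.325,1.335,1.345,1.355):
    p,q=arc(th,1.16)
    hit=robot.servo_line(p.tolist(),rot=q.tolist(),speed=20,contact_N=12)
    robot.wait(.3);f=np.array(robot.current_contact_force())
    print(th,hit,ang(),f.round(1),round(robot.current_gripper_width(),1),np.round(robot.current_tcp_pos()-p,1))
    if hit or f@ux<-14: break
print(robot.current_t())
```

```text
(1.2736, 226.6) [-6.9  5.3  2.4]
1.305 False (1.2853, 226.5) [-6.3  5.7  1.8] 17.0 [-4.2  1.3 -2.1]
1.315 False (1.2948, 226.5) [-6.2  5.   2.4] 16.8 [-4.3  1.3 -2.2]
1.325 False (1.3049, 226.5) [-6.8  5.3  3.5] 17.0 [-4.3  1.3 -2.1]
1.335 False (1.3146, 226.5) [-7.1  4.3  2.4] 16.6 [-4.3  1.3 -2.1]
1.345 False (1.3272, 226.4) [-5.6  4.1  2.7] 16.8 [-3.8  1.3 -2. ]
1.355 False (1.3348, 226.5) [-6.7  4.2  3.5] 16.9 [-4.3  1.3 -2. ]
23.3167
```

The estimate passes 1.30 without reaching a stop, so my hinge position may be a few mm off. I'll check the cover's angle independently from the wrist depth.

```bash
cat >> h.py <<'E'
def ang():
    t=np.array(robot.current_tcp_pos());g=t+6*R.from_quat(robot.current_tool_rot()).as_matrix()[:,0]-Hh
    return round(float(np.arctan2(g[2],-(g@ux))),4),round(float(np.hypot(g[2],g@ux)),1)
def pts(c,u0,u1,v0,v1):
    return np.array([dep(c,(u,v)) for v in range(v0,v1,2) for u in range(u0,u1,4) if c["depth"][v,u]>0])
E
python3 - <<'E'
from h import *
c=cam("wrist","wrist6")
for col in (200,280,360):
    for v in range(150,250,8): 
        p=dep(c,(col,v));print(col,v,p.round(0),end=' ')
    print()
E
```

```text
200 150 [686.  12. 111.] 200 158 [682.  17. 134.] 200 166 [674.  24. 160.] 200 174 [667.  29. 183.] 200 182 [661.  34. 202.] 200 190 [657.  38. 218.] 200 198 [648.  43. 238.] 200 206 [644.  47. 251.] 200 214 [640.  49. 262.] 200 222 [638.  52. 271.] 200 230 [640.  52. 275.] 200 238 [901. -33.  38.] 200 246 [901. -29.  57.] 
280 150 [683.  97. 113.] 280 158 [679.  97. 135.] 280 166 [672.  97. 161.] 280 174 [666.  96. 182.] 280 182 [659.  96. 202.] 280 190 [654.  96. 219.] 280 198 [646.  96. 238.] 280 206 [642.  96. 251.] 280 214 [640.  96. 261.] 280 222 [635.  95. 272.] 280 230 [633.  95. 281.] 280 238 [630.  95. 289.] 280 246 [628.  95. 296.] 
360 150 [680. 182. 112.] 360 158 [676. 176. 135.] 360 166 [668. 169. 162.] 360 174 [663. 164. 182.] 360 182 [658. 159. 201.] 360 190 [653. 154. 218.] 360 198 [644. 148. 239.] 360 206 [640. 145. 251.] 360 214 [637. 142. 262.] 360 222 [635. 139. 271.] 360 230 [638. 140. 274.] 360 238 [901. 244.  30.] 360 246 [900. 240.  49.]
```

View pics/wrist6.png

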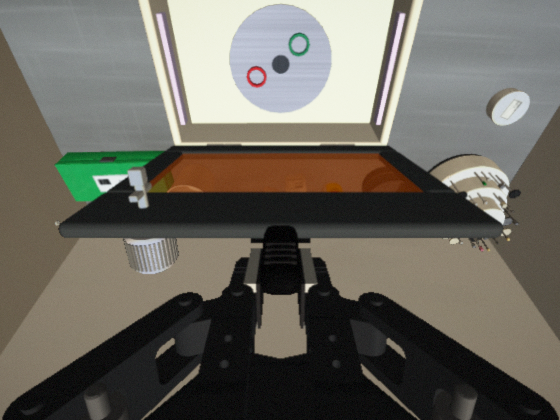

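The wrist depth puts the frame at about 1.28 rad, just short of the stop. I'll go on until the stop is felt.

```bash
cat >> h.py <<'E'
def covang(c):
    P=[]
    for u in list(range(190,250,3))+list(range(310,370,3)):
        for v in list(range(145,235)):
            p=dep(c,(u,v))
            if c["depth"][v,u]>0 and 600<p[0]<720 and 110<p[2]<272: P.append([-(p-Hh)@ux,p[2]])
    P=np.array(P)
    for _ in range(4):
        a,b=np.polyfit(P[:,1],P[:,0],1);e=P[:,0]-a*P[:,1]-b;P=P[abs(e)<max(2.5*e.std(),.5)]
    return round(float(np.arctan2(1,a)),4),round(a*85.5+b,1),len(P)
E
python3 - <<'E'
from h import *
print(covang(cam("wrist")))
for th in (1.365,1.375,1.385,1.395,1.405):
    p,q=arc(th,1.16)
    hit=robot.servo_line(p.tolist(),rot=q.tolist(),speed=20,contact_N=12)
    robot.wait(.3);f=np.array(robot.current_contact_force())
    print(th,hit,ang(),f.round(1),round(robot.current_gripper_width(),1),np.round(robot.current_tcp_pos()-p,1),covang(cam("wrist")))
    if hit or f@ux<-13: break
print(robot.current_t())
E
```

```text
(1.2622, np.float64(-0.6), 2868)
1.365 False (1.3473, 226.4) [-5.5  4.7  1.9] 16.6 [-3.8  1.3 -1.9] (1.2741, np.float64(-0.5), 2913)
1.375 False (1.3522, 226.4) [-8.9  4.2  5.5] 16.9 [-4.9  1.3 -2.1] (1.2787, np.float64(-0.6), 2905)
1.385 False (1.3559, 226.4) [-13.4   5.3   8.6] 16.8 [-6.3  1.3 -2.4] (1.2822, np.float64(-0.6), 2900)
25.2667
```

The stop is felt: the force rises from 6 to 13 N while the angle stalls. I'll ease the push slightly, take last checks and hand in.

Run:
```python
from h import *
p,q=arc(1.379,1.16)
robot.servo_line(p.tolist(),rot=q.tolist(),speed=20)
robot.wait(1.0)
print(ang(),F(),robot.current_gripper_width(),covang(cam("wrist","wrist7")),np.abs(robot.current_qd()).max(),robot.current_t())
a=cv2.imread("pics/top0.png").astype(int);b=cam("top","top7")["pixels"].astype(int)
d=(np.abs(a-b).max(2)>60).astype(np.uint8)
n,l,st,ce=cv2.connectedComponentsWithStats(d)
print([s.tolist() for s in st[1:] if s[4]>8])
```

```text
(1.3535, 226.4) [-10.9   3.9   7. ] 16.815057547828015 (1.2801, np.float64(-0.5), 2901) 0.0020250362409542965 26.5667
[[318, 124, 7, 2, 10], [251, 131, 65, 10, 240], [328, 134, 9, 4, 20], [233, 137, 13, 6, 29], [274, 137, 23, 9, 46], [238, 142, 94, 68, 4602], [313, 190, 14, 12, 119], [284, 202, 6, 21, 87], [275, 206, 94, 95, 5733], [307, 303, 82, 105, 2773], [316, 363, 30, 20, 81], [400, 363, 5, 6, 20], [332, 383, 6, 3, 13], [318, 395, 4, 3, 10], [309, 397, 8, 8, 46], [295, 400, 6, 20, 89], [350, 406, 34, 13, 94], [321, 418, 8, 2, 11]]
```

View pics/wrist7.png

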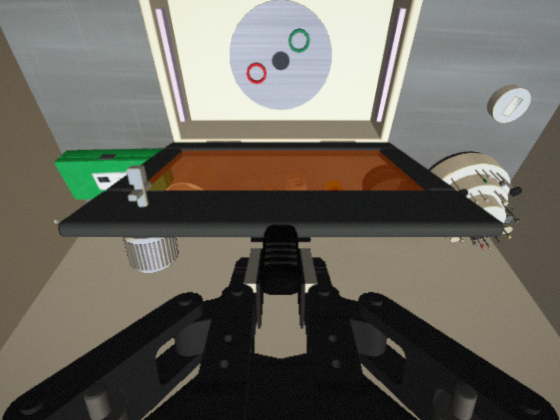

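The picture shows the cover right up with the tab gripped at (282,265) and both rings inside at (299,40) and (257,73). The top view changed only at the box and the arm.

Run:
```python
from h import *
robot.hand_in();print(robot.current_t())
```

```text
the job is handed in; nothing more can be done
the job is handed in; nothing more can be done
```

The box is open and the gripper is holding the cover up against its stop, handed in at about 26.6 s. I gripped the pull tab and tugged it. The cover rose past 14 mm at a steady 4–5 N, so the catch was free and I left the knob alone.

**Last checks:**
- **Stop:** the force at the tab rose from about 6 to 13 N as the angle stalled. I then eased off to about 13 N total and held for a second with no movement.
- **Grip:** the gripper still has the tab, at 16.8 mm opening.
- **Rings and bench:** both rings are on the turntable in the wrist view. The top view changed only around the box and the arm, though the arm hides part of the bench.

**Disagreement:** the two angle estimates bracket the 1.30 rad stop without agreeing. The arm's position gives 1.35, which depends on my estimated hinge point, and the wrist depth gives 1.28. I relied on feeling the stop.

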